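# Straightedge to the trimmed back of a dental stone model

### The arm

A 6-joint arm with a two-finger parallel gripper is mounted at the origin on the work surface. World frame = base frame: x ahead of the robot, y to its left, z up, the work surface at z = 0. Lengths are in m, angles in rad, forces in N, time in s.
With the tool pointing down it reaches from about 0.35 to 0.925 m from the base axis. Payload 6.4 kg.
Tool frame: the origin (TCP) lies at the very end of the fingers, on their centre line; the grasp point (between the pads) lies 19 mm behind it (ctrl.grip_point_offset is the z of the grasp point in the tool frame, in m); z points along the fingers, x is the direction in which the jaws open and shut, and the axes are right-handed (so a half turn about z gives the same grasp; the last joint's range is limited). The gripper opens to 94 mm and grips with 3 to 60 N. Pads are 16 mm wide; open, the fingers measure 119 mm over their backs; the gripper's body (75 mm by 177 mm) begins 78 mm behind the grasp point.
Start: joints at [1.15, 0.245, 1.558, -0, 1.339, -0.174], TCP at [0.159, 0.63, 0.205] pointing down, gripper open.
Joint ranges: [-3.13, 3.13], [-1.02, 2.26], [0.13, 2.54], [-0.95, 4.09], [0.21, 2.88], [-2.74, 2.74]. Speed limits (rad/s): [2.57, 2.57, 3.14, 3.14, 3.14, 3.14].

### API

Orientations are given as a 3x3 rotation matrix whose columns are the frame's x, y, z axes.
In Python, from station import ctrl, set_gripper, optics gives the robot as it stands. Calls block until the motion is done:
- ctrl.reach(position, orientation): joint-space move of the TCP to a pose.
- ctrl.move_linear(position, rot=None, speed=0.15): straight line of the TCP; rot=None keeps the orientation; speed is the mean speed in m/s.
- ctrl.move_j(angles): joint-space move.
- set_gripper(opening): finger opening in m; the grip force is fixed at half the most; returns when the fingers have stopped.
- ctrl.sleep(seconds).
- ctrl.inverse_kinematics(position, orientation): joint angles nearest the present ones, or None.
- ctrl.observe(): the state.
- optics.capture(name): name is "scene" or "top" or "wrist"; returns the picture (480x640x3 uint8, red, green, blue); there is no depth.
- optics.camera_info(name): a dict with "K" (3x3 intrinsics, pixels), "k1" (the pictures are not rectified: a ray, as slopes to the right and down, at radius r is drawn at 1 + k1 r^2 times it, then the intrinsics apply), "world_from_camera" (4x4, takes a point from camera to world coordinates); the wrist camera has in their place "T_tool_cam" (4x4, takes a point from camera to tool coordinates, whose origin is the TCP and whose axes are the tool frame's). Camera axes: x right, y up, looking along -z (the intrinsics and any distortion apply to the point x, -y, -z); pixel columns grow to the right and rows downward; lengths in m; the calibration is good to about 2 mm. A picture is of the moment at which its call begins: read the wrist's pose just before it. camera_info takes no time and is no camera call.
A pose or a line that the arm cannot do raises ctrl.Unreachable and nothing moves.
- ctrl.sign_off(): hands the job in, once; it reports no verdict.
The state is a dict: "time": time; "q": joint angles; "joint_velocities": joint speeds; "effort": joint torques, N m; "tcp_pos": TCP position; "eef_rot": TCP orientation; "force": force on the tool from outside, world axes, zero at the start; "ft_torque": the same for the moment, N m; "width": finger opening in m.
Only numpy, scipy, OpenCV 4.12 (cv2) and the standard library are available. Lean on these libraries where they do the work, as an engineer would, in place of code of your own. Each camera call takes 0.05 s, during which the arm holds its last target. There are 200 camera calls.

### The job

Get the dental stone model ready for scribing: take the steel straightedge from its sloped rest under the little shelf and lay it flat on the bench, flush against the model's flat trimmed back and covering its whole width, without shoving the model out of its place. Let go of it, then twist the screw cap of the marking-paste jar anticlockwise until it is fully loosened, at its stop; leave the other things where they are.

Things in the scene. Friction and masses are not known exactly. Their poses are not given: they have to be found in the camera images.
- straightedge: Loose flat steel bar, 180 mm long (its y axis), 36 mm wide (x), 8 mm thick (z), 0.28 kg, with a black plastic grip block on the middle of its upper face: 36 mm along y, 20 mm along x, standing 30 mm above the bar (from z = 8 to 38 mm). Origin: centre of the bar's underside. Both long edges are alike. At the start it lies on the rest, face up, its face leaning 35 degrees towards the robot side.
- rest: Fixed stand, base 85 mm deep (x) by 120 mm wide (y), with an aluminium ramp sloping 35 degrees, rising to its +x, top 75 mm high; a low lip carries the straightedge. A small shelf with pots above the ramp (z = 165 to 195 mm, x = -12 to 44 mm, 120 mm wide, on two rear posts) bars a straight-down approach: come in tilted, square to the ramp. Origin: centre of its underside.
- model: Loose pale yellow stone cast of a whole dental arch, 0.35 kg: D-shaped base 80 mm wide (y), about 81 mm deep (x) and 24 mm high, with the white-toothed arch on top up to 44 mm. The flat trimmed back is the upright plane at x = -34 mm in its frame, looking along its -x, roughly towards the robot; the arch bulges to +x. Origin: on its underside, 34 mm ahead of the back.
- model_back (a point): Middle of the lower edge of the model's flat back face (80 mm wide, 24 mm high); axes as the model's: x into the model, y along the back, z up.
- jar: Fixed off-white jar of marking paste, 56 mm in diameter, in a black rubber bench socket 84 mm across and 18 mm high; with its ribbed white cap it is 75 mm high. Origin: centre of the underside.
- cap (a joint): Turn of the captive screw cap in rad: 0 tight, growing anticlockwise seen from above, up to the stop at 1.4 (fully loosened); it stays where it is left, needs about 0.06 N m and does not rise or come off. It starts between 0 and 0.2. A grey ridge on its top points to the jar's -x at 0.
- cap_grip (a point): On the axis of the cap, 67 mm above the bench: the height to grip. The cap is round, 58 mm in diameter, from z = 53 to 75 mm; the grey ridge adds 4 mm on top.
- powder_jar: Bystander: small closed powder jar, 42 mm in diameter, 42 mm high. Origin: centre of the underside.
- powder_jar2: Bystander: closed powder jar, 52 mm in diameter, 50 mm high. Origin: centre of the underside.
- dropper: Bystander: clear bottle, 36 mm in diameter, 85 mm high. Origin: centre of the underside.
- brush: Bystander: wooden-handled brush, 170 mm long, lying across the bench in front of the robot. Origin: underside.
- bowl: Bystander: blue bowl, 130 mm in diameter, 60 mm high. Origin: centre of the underside.
- part_model: Bystander: small stone block with five teeth in a row, 62 x 36 mm, 28 mm high. Origin: centre of the underside.
- pot: Bystander: white closed pot, 68 mm in diameter, 50 mm high, near the robot. Origin: centre of the underside.
Mind the look-alikes: they are no part of the job. Leave any purple look-alike of the rest alone.

How it is judged:
On the way, in this order (a step that is already met when the one before it is completed fails the run):
1. the straightedge is lifted clear of its rest (distance between straightedge and rest above 0.09 m), for 0.1 s.
2. the straightedge lies flat on the bench, flush against the model's back, and is let go (x of straightedge in the frame of model_back between -0.0203 and -0.015 m and y of straightedge in the frame of model_back between -0.05 and 0.05 m and angle between the x axis of straightedge and the x axis of model, either way round below 0.03 rad and angle between each of straightedge, model's own z axis and vertical below 0.05 rad and height (world z) of straightedge between -0.004 and 0.004 m and distance of model from where it was at the start of the episode below 0.02 m and contact force between the fingers and straightedge below 0.05 N), for 0.2 s.
3. with the straightedge in place, the jar's cap is turned to its stop (value of joint cap above 1.25 rad and x of straightedge in the frame of model_back between -0.0203 and -0.015 m and y of straightedge in the frame of model_back between -0.05 and 0.05 m and angle between the x axis of straightedge and the x axis of model, either way round below 0.03 rad and angle between straightedge's own z axis and vertical below 0.05 rad and height (world z) of straightedge between -0.004 and 0.004 m), for 0.2 s.
At the end, for the whole second after the job is handed in: The straightedge lies still and flat, one long edge on the model's back: gap under 2.3 mm, angle under 1.7 degrees, middles within 50 mm (whole back covered); the model is upright and within 20 mm of its start; the cap stands beyond 1.25 rad (all of step 3 and distance of model from where it was at the start of the episode below 0.02 m and angle between model's own z axis and vertical below 0.05 rad and linear speed of each of straightedge, model below 0.01 m/s); the robot touches nothing.
It fails at once if the model is shoved more than 20 mm from its place, lifted or tipped (distance of model from where it was at the start of the episode above 0.02 m or angle between model's own z axis and vertical above 0.15 rad).
It fails at once if a bystander is moved by more than 30 mm (distance of any of powder_jar, powder_jar2, dropper, brush, bowl, part_model, pot from where it was at the start of the episode above 0.03 m).
It also fails if it takes over 61 s, if anything falls off the work surface, if the arm or the gripper's body presses on something with over 40 N, if the wrist force passes 120 N, or if a joint passes its speed limit or range.

## Working session

There is one attempt and no reset: what is moved stays moved. The work goes in short steps, each a Python script; the robot and the scene stay as the last script left them, time stands still between calls to the robot, and variables do not carry over. Pictures are saved under pics/ and viewed, about 8 in all and at most 12, crops included, and the job is handed in when it is done.

```bash
mkdir -p pics; ls
python3 - <<'E'
from station import ctrl,set_gripper,optics
import cv2,numpy as np
np.set_printoptions(precision=4,suppress=True)
for n in("scene","top"):
    cv2.imwrite(f"pics/{n}0.png",optics.capture(n)[...,::-1]); print(n,optics.camera_info(n))
print(optics.camera_info("wrist")); print(ctrl.observe()["time"],ctrl.grip_point_offset)
E
```

```text
pics
scene {'K': array([[597.0621,   0.    , 320.2239],
       [  0.    , 597.0621, 234.0129],
       [  0.    ,   0.    ,   1.    ]]), 'k1': -0.08189644376183793, 'world_from_camera': array([[ 0.3179, -0.814 ,  0.4861,  1.2055],
       [ 0.9481,  0.2724, -0.1639, -0.079 ],
       [ 0.001 ,  0.513 ,  0.8584,  1.2906],
       [ 0.    ,  0.    ,  0.    ,  1.    ]])}
top {'K': array([[509.9683,   0.    , 320.1025],
       [  0.    , 509.9683, 242.6619],
       [  0.    ,   0.    ,   1.    ]]), 'k1': -0.108666261649087, 'world_from_camera': array([[-0.0272,  0.9929, -0.1155,  0.3537],
       [-0.9996, -0.0264,  0.0086,  0.161 ],
       [ 0.0054,  0.1157,  0.9933,  1.554 ],
       [ 0.    ,  0.    ,  0.    ,  1.    ]])}
{'K': array([[331.0675,   0.    , 316.5539],
       [  0.    , 331.0675, 242.7393],
       [  0.    ,   0.    ,   1.    ]]), 'k1': -0.020484736932189586, 'T_tool_cam': array([[ 1.    , -0.    ,  0.0015,  0.0019],
       [ 0.0004, -0.958 , -0.2869, -0.085 ],
       [ 0.0014,  0.2869, -0.958 , -0.1791],
       [ 0.    ,  0.    ,  0.    ,  1.    ]])}
0.1 -0.0188
```

View pics/scene0.png

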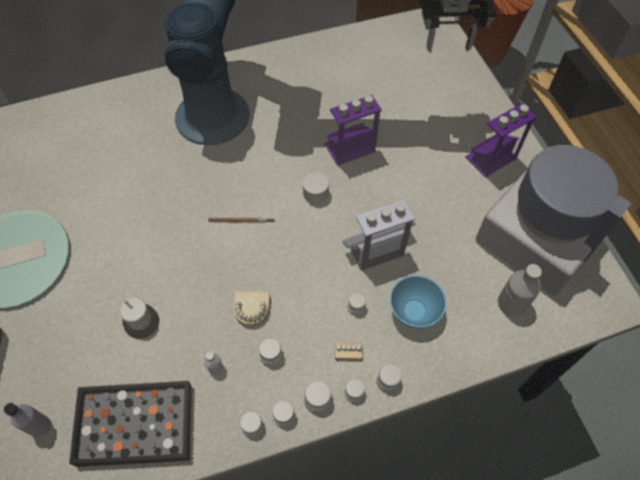

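View pics/top0.png

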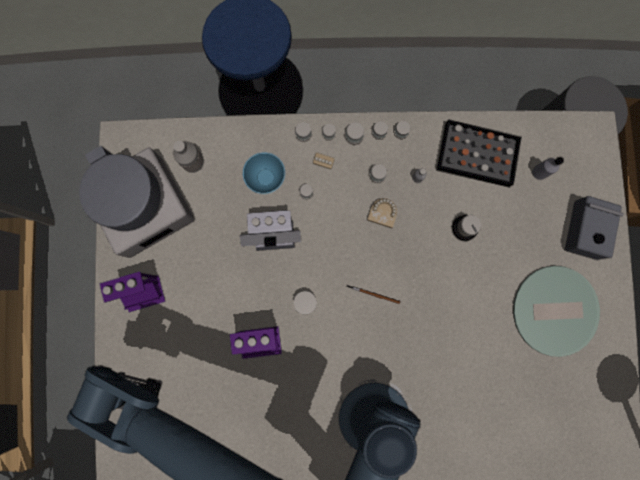

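The top view shows the silver rest with the straightedge at (270,230), the model at (382,213) and the jar at (466,226). There are two purple look-alikes, at (135,290) and (256,342); only the silver rest holds a bar with a black grip. I'll confirm that in an enlarged crop.

```bash
cat > h.py <<'E'
from station import ctrl,set_gripper,optics
import cv2,numpy as np
np.set_printoptions(precision=4,suppress=True)
def campose(n,obs=None):
    i=optics.camera_info(n)
    if n!="wrist": return i,i["world_from_camera"]
    T=np.eye(4);T[:3,:3]=obs["eef_rot"];T[:3,3]=obs["tcp_pos"]
    return i,T@i["T_tool_cam"]
def pix(n,uv,z,obs=None):
    "pixels -> world at height z"
    i,T=campose(n,obs); out=[]
    for p in np.atleast_2d(np.array(uv,float)):
        d=cv2.undistortPoints(p.reshape(1,1,2),i["K"],np.array([i["k1"],0,0,0.]))[0,0]
        r=T[:3,:3]@np.array([d[0],-d[1],-1]); out.append(T[:3,3]+r*(z-T[2,3])/r[2])
    return np.array(out)
def proj(n,P,obs=None):
    i,T=campose(n,obs); c=(np.atleast_2d(P)-T[:3,3])@T[:3,:3]
    c=c*[1,-1,-1]
    return cv2.projectPoints(c.reshape(-1,1,3),np.zeros(3),np.zeros(3),i["K"],np.array([i["k1"],0,0,0.]))[0][:,0]
def down(yaw):
    "tool down, jaw axis x at yaw"
    c,s=np.cos(yaw),np.sin(yaw); return np.array([[c,s,0],[s,-c,0],[0,0,-1.]])
def snap(name,n="wrist",crop=None,f=1):
    o=ctrl.observe(); im=optics.capture(n); np.savez(f"pics/{name}.npz",p=o["tcp_pos"],r=o["eef_rot"],im=im)
    if crop: im=im[crop[1]:crop[3],crop[0]:crop[2]]
    cv2.imwrite(f"pics/{name}.png",cv2.resize(im,None,fx=f,fy=f,interpolation=cv2.INTER_CUBIC)[...,::-1]); return o
def ld(name):
    d=np.load(f"pics/{name}.npz"); return dict(tcp_pos=d["p"],eef_rot=d["r"])
E
python3 - <<'E'
from h import *
a=cv2.imread("pics/top0.png")[175:260,235:495]; b=cv2.imread("pics/scene0.png")[195:345,225:425]
a=cv2.resize(a,None,fx=3,fy=3,interpolation=2); b=cv2.resize(b,(440,330),interpolation=2)
c=np.zeros((255+330,780,3),np.uint8); c[:255]=a; c[255:,:440]=b; cv2.imwrite("pics/c1.png",c)
for nm,uv,z in (("model",(382,213),.03),("jarcap",(470,225),.075),("grip",(270,240),.09),("rest",(270,230),.05),("pj",(306,190),.042),("pj2",(378,171),.05),("drop",(419,174),.085),("bowl",(264,172),.06),("pot",(304,301),.05)):
    print(nm,pix("top",uv,z)[0])
print("scene model",pix("scene",(251,307),.03)[0],"cap",pix("scene",(134,310),.075)[0])
E
```

```text
model [ 0.6166 -0.0425  0.03  ]
jarcap [ 0.5666 -0.2975  0.075 ]
grip [0.5356 0.2931 0.09  ]
rest [0.5706 0.2962 0.05  ]
pj [0.691  0.1862 0.042 ]
pj2 [ 0.7426 -0.0334  0.05  ]
drop [ 0.7219 -0.1507  0.085 ]
bowl [0.7458 0.3109 0.06  ]
pot [0.3577 0.2    0.05  ]
scene model [ 0.6264 -0.0512  0.03  ] cap [ 0.5724 -0.3021  0.075 ]
```

View pics/c1.png

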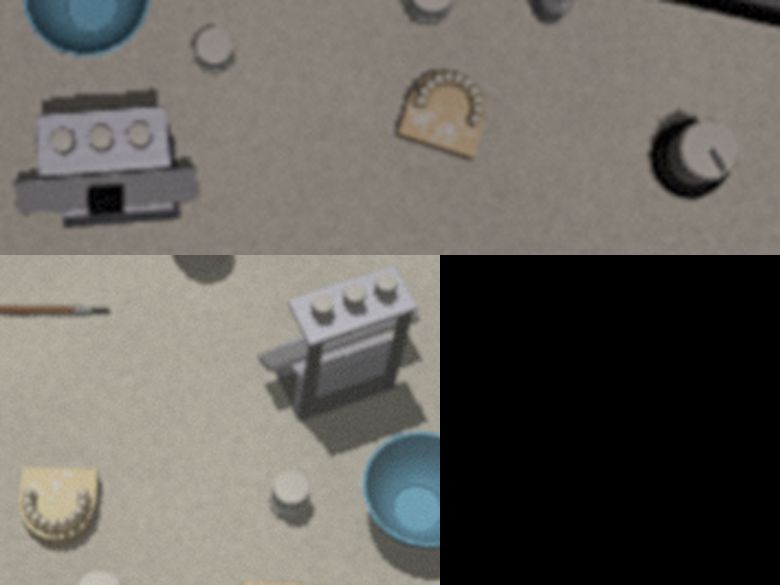

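The crop confirms it: the silver rest carries the bar with the black grip at about (105,198). The model's back faces the robot, and the cap ridge shows at (718,160). Next I take close wrist views, one over the model and one square to the ramp.

Run:
```python
from h import *
e=pix("top",[(240.7,239.3),(300.7,236)],.04); d=e[0]-e[1]; yaw=np.arctan2(-d[0],d[1])
g=pix("top",(270.3,241.7),.058)[0]; print(e,"yaw",yaw,"grip",g,np.linalg.norm(d))
a=np.deg2rad(35)
c,s=np.cos(yaw),np.sin(yaw);Rz=np.array([[c,-s,0],[s,c,0],[0,0,1]])
n=Rz@[-np.sin(a),0,np.cos(a)]; zt=-n
for sg in(1,-1):
    x=Rz@[0,sg*1.,0]; R=np.c_[x,np.cross(zt,x),zt]
    for off in(0,.05,.13): print(sg,off,ctrl.inverse_kinematics(g+n*off,R))
    if sg==1: pass
m=np.array([.60,-.045,0])
for y in(1.3,-1.8): print(y,ctrl.inverse_kinematics(m+[-.05,0,.2],down(y)))
```

```text
[[0.5463 0.3855 0.04  ]
 [0.5514 0.2055 0.04  ]] yaw 0.02855716218060746 grip [0.5345 0.2952 0.058 ] 0.1801445894544052
1 0 [ 0.4205  0.126   2.1086 -0.6024  0.3971 -0.6791]
1 0.05 [ 0.4457 -0.0115  2.1574 -0.524   0.4831 -0.7496]
1 0.13 [ 0.4925 -0.2266  2.2099 -0.4403  0.6463 -0.8221]
-1 0 [ 0.4205  0.126   2.1086 -0.6024  0.3971  2.4624]
-1 0.05 [ 0.4457 -0.0115  2.1574 -0.524   0.4831  2.392 ]
-1 0.13 [ 0.4925 -0.2266  2.2099 -0.4403  0.6463  2.3195]
1.3 [-0.2871  0.0208  1.8155 -0.      1.3052 -1.5871]
-1.8 [-0.2871  0.0208  1.8155 -0.      1.3052  1.5129]
```

Run:
```python
from h import *
p=ctrl.observe()["tcp_pos"]
ctrl.move_linear(p+[0,0,.14],speed=.25)
a=np.deg2rad(35);yaw=.0286
c,s=np.cos(yaw),np.sin(yaw);Rz=np.array([[c,-s,0],[s,c,0],[0,0,1]])
n=Rz@[-np.sin(a),0,np.cos(a)];x=Rz@[0,1.,0];R=np.c_[x,np.cross(-n,x),-n]
g=np.array([.5345,.2952,.058])
ctrl.reach(np.array([.54,-.15,.22]),down(np.pi/2)); ctrl.sleep(.3); snap("w1",crop=(120,100,520,400),f=2)
ctrl.reach(np.array([.42,.2952,.3]),R)
ctrl.move_linear(g+n*.11,R,speed=.25); ctrl.sleep(.3); snap("w2",crop=(120,100,520,400),f=2)
print(ctrl.observe()["time"],ld("w1"),ld("w2"))
```

```text
7.0917 {'tcp_pos': array([ 0.5401, -0.1498,  0.22  ]), 'eef_rot': array([[-0.0003,  1.    ,  0.    ],
       [ 1.    ,  0.0003, -0.    ],
       [-0.    ,  0.    , -1.    ]])} {'tcp_pos': array([0.4718, 0.2938, 0.1495]), 'eef_rot': array([[-0.029 ,  0.8176,  0.575 ],
       [ 0.9996,  0.0231,  0.0175],
       [ 0.001 ,  0.5753, -0.818 ]])}
```

View pics/w1.png

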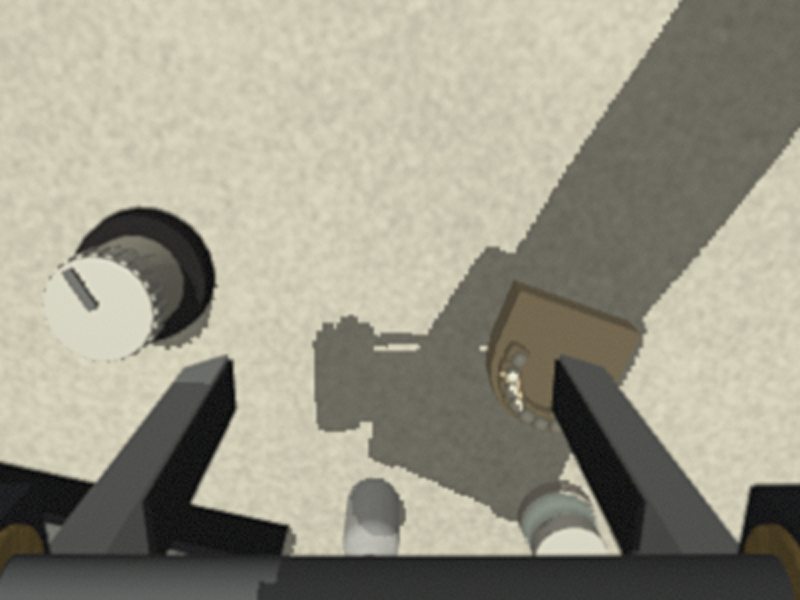

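View pics/w2.png

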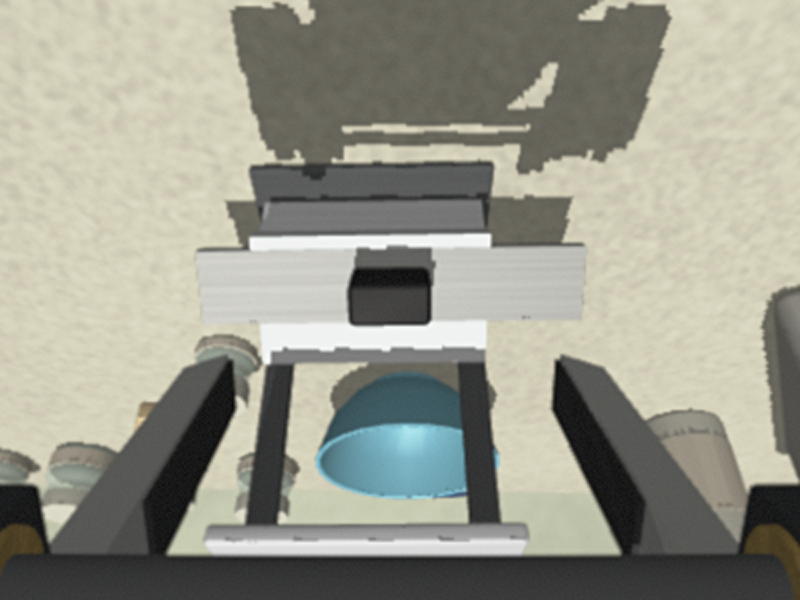

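w1: jar cap centre at about (98,308) in the crop, model back from (518,283) to (643,328). w2: bar face corners at (197,250), (585,244), (583,319) and (203,320), grip top face about (349–432, 285–325). I'll fit the bar pose to those, and enlarge the model and cap with more contrast.

Run:
```python
from h import *
from scipy.optimize import least_squares
o=ld("w2"); f=lambda u:np.array([120,100])+np.array(u)/2.
px=f([(197,250),(585,244),(583,319),(203,320),(349,325),(432,325)])
# image right=+y, up=-x
loc=np.array([(-18,-90,8),(-18,90,8),(18,90,8),(18,-90,8),(10,-18,38),(10,18,38)])*1e-3
a=np.deg2rad(35)
def pose(v):
    c,s=np.cos(v[3]),np.sin(v[3]);R=np.array([[c,-s,0],[s,c,0],[0,0,1]])@np.array([[np.cos(a),0,-np.sin(a)],[0,1,0],[np.sin(a),0,np.cos(a)]])
    return np.array(v[:3]),R
def res(v): t,R=pose(v); return (proj("wrist",loc@R.T+t,o)-px).ravel()
r=least_squares(res,[.55,.295,.03,.03]); print(r.x,r.fun.reshape(-1,2)); t,R=pose(r.x)
np.savez("bar.npz",t=t,R=R); print("block mid",t+R@[0,0,.025])
im=np.load("pics/w1.npz")["im"]
A=im[230:330,350:450]; B=im[185:295,130:240]
A=cv2.resize(np.clip(A*1.9,0,255).astype(np.uint8),(400,400),interpolation=2);B=cv2.resize(B,(396,396),interpolation=2)
C=np.zeros((400,800,3),np.uint8);C[:,:400]=A;C[:396,400:796]=B;cv2.imwrite("pics/c2.png",C[...,::-1])
```

```text
[0.5472 0.297  0.0482 0.0453] [[-0.2731 -0.8756]
 [ 0.6495 -0.0156]
 [-1.016  -0.588 ]
 [ 0.4478  0.7019]
 [-0.1119  0.5598]
 [ 0.2726  0.1675]]
block mid [0.5329 0.2964 0.0687]
```

View pics/c2.png

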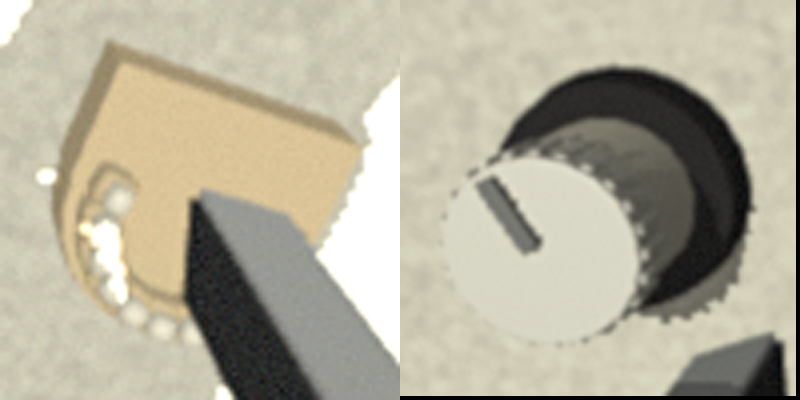

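The model's lower back edge runs from (110,40) to about (354,136) and its upper edge from (127,62) to (362,148). The cap top is centred at (541,251), with the ridge pointing up-left.

Run:
```python
from h import *
o=ld("w1"); A=lambda u:np.array([350,230])+np.array(u)/4.-.375
B=lambda u:np.array([130,185])+np.array(u)/3.6-.36
for nm,e in(("bot",pix("wrist",A([(110,40),(354,136)]),0,o)),("top",pix("wrist",A([(127,62),(362,148)]),.024,o))):
    d=e[1]-e[0]; print(nm,e,"len",np.hypot(*d[:2]),"yaw",np.arctan2(-d[0],d[1]),"mid",e.mean(0))
c=pix("wrist",B([(141,251),(44,251),(240,251),(84,182),(141,247)]),.075,o); print("cap",c,"dia",c[2]-c[1])
r=c[3]-c[4]; print("ridge dir",np.arctan2(r[1],r[0]))
yaw=.045
# IK for cap turning and placing
for y in np.arange(-3,3.2,.5): 
    q=ctrl.inverse_kinematics(c[0]*[1,1,0]+[0,0,.048],down(y)); print(round(y,2),None if q is None else q[[3,4,5]])
```

```text
bot [[ 0.5708 -0.0721 -0.    ]
 [ 0.6029  0.0083  0.    ]] len 0.0864780594478812 yaw -0.37951834486468616 mid [ 0.5869 -0.0319 -0.    ]
top [[ 0.5707 -0.0712  0.024 ]
 [ 0.5979  0.0017  0.024 ]] len 0.07784496739327372 yaw -0.35688888340387265 mid [ 0.5843 -0.0347  0.024 ]
cap [[ 0.5653 -0.3015  0.075 ]
 [ 0.5654 -0.3298  0.075 ]
 [ 0.5653 -0.2727  0.075 ]
 [ 0.5447 -0.3151  0.075 ]
 [ 0.5641 -0.3013  0.075 ]] dia [-0.0001  0.057   0.    ]
ridge dir -2.5221286192845622
-3.0 [-0.      1.0685  2.3334]
-2.5 [-0.      1.0685  1.8334]
-2.0 [-0.      1.0685  1.3334]
-1.5 [-0.      1.0685  0.8334]
-1.0 [-0.      1.0685  0.3334]
-0.5 [-0.      1.0685 -0.1666]
0.0 [-0.      1.0685 -0.6666]
0.5 [-0.      1.0685 -1.1666]
1.0 [-0.      1.0685 -1.6666]
1.5 [-0.      1.0685 -2.1666]
2.0 [-0.      1.0685 -2.6666]
2.5 None
3.0 [-0.      1.0685  2.6166]
```

The sizes fit (cap 57 mm against 58, back about 78–86 mm against 80), so the model back middle is about (0.586, -0.034) at yaw -0.36. Now I grasp the bar.

Run:
```python
from h import *
b=np.load("bar.npz");t,R0=b["t"],b["R"]
n=R0[:,2];x=R0[:,1];R=np.c_[x,np.cross(-n,x),-n]
g=t+n*.0135
ctrl.move_linear(g+n*.06,R,speed=.15)
ctrl.move_linear(g+n*.008,speed=.08); f0=ctrl.observe()["force"]
ctrl.move_linear(g,speed=.03); o=ctrl.observe(); print("df",o["force"]-f0,o["tcp_pos"]-g)
set_gripper(.0); o=ctrl.observe(); print(o["width"],o["force"]-f0,o["time"])
snap("w3",crop=(120,100,520,400),f=2)
```

```text
df [-0.0191 -0.4535  0.7625] [-0.     -0.0001 -0.0002]
0.0357232713029222 [-0.862  -5.0761  2.9593] 9.7333
```

View pics/w3.png

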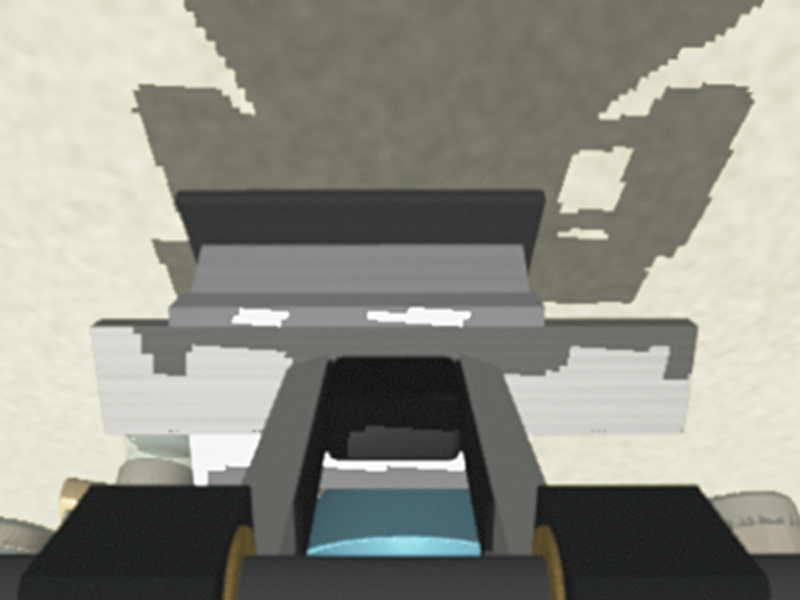

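The block is held (width 35.7 mm) and the bar is square in the jaws; its face corners are at (95,325), (696,322), (684,432) and (105,432). I lift it, fit its in-hand pose, and hover in front of the model's back.

Run:
```python
from h import *
from scipy.optimize import least_squares
o=ld("w3"); px=np.array([120,100])+np.array([(95,325),(696,322),(684,432),(105,432)])/2.
loc=np.array([(-18,-90,8),(-18,90,8),(18,90,8),(18,-90,8)])*1e-3
def res(v):
    c,s=np.cos(v[3]),np.sin(v[3]); 
    X=loc[:,1]*c-loc[:,0]*s+v[0];Y=loc[:,1]*s+loc[:,0]*c+v[1];Z=v[2]-loc[:,2]
    return (proj("wrist",np.c_[X,Y,Z]@o["eef_rot"].T+o["tcp_pos"],o)-px).ravel()
r=least_squares(res,[0,0,.013,0]);print("in hand",r.x,"rms",np.sqrt(np.mean(r.fun**2)))
n=-o["eef_rot"][:,2]; p=o["tcp_pos"]
ctrl.move_linear(p+n*.12,speed=.15); ctrl.move_linear(p+n*.12+[-.03,0,.1],speed=.2); ctrl.sleep(.15)
q=ctrl.observe();print(q["width"],q["time"])
y=-.36;mx=np.array([np.cos(y),np.sin(y),0]);my=np.array([-mx[1],mx[0],0]);mb=np.array([.586,-.034,0])
h=mb-mx*.05+[0,0,.2]
ctrl.reach(h,down(y+np.pi/2)); 
ctrl.move_linear(mb-mx*.045+[0,0,.06],speed=.2);ctrl.sleep(.3)
q=snap("w4",crop=(120,100,520,400),f=2);print(q["width"],q["time"],q["force"],q["tcp_pos"])
```

```text
in hand [ 0.0024  0.0006  0.0133 -0.0033] rms 0.8256658163278034
0.036203106408836505 11.5583
0.035738764518526804 13.9667 [ 0.8279  0.1708 -1.9493] [ 0.5445 -0.0183  0.061 ]
```

View pics/w4.png

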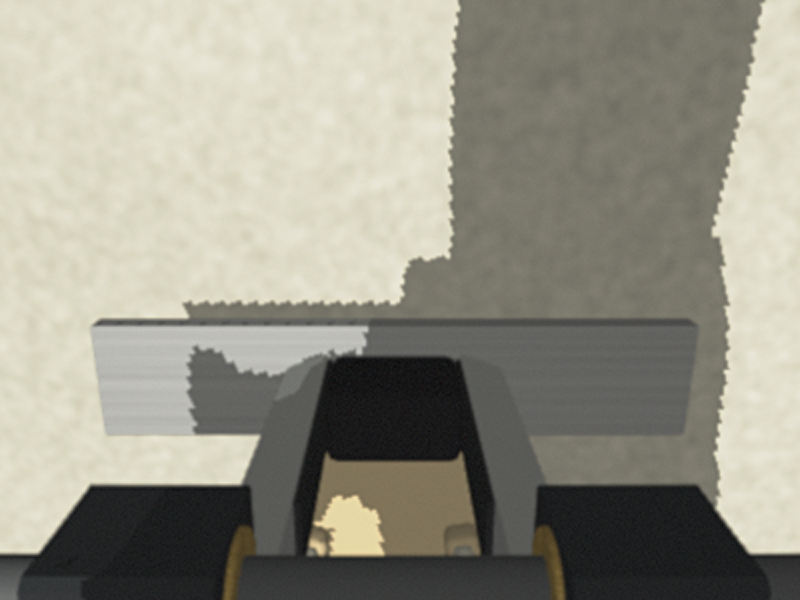

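The bar is still square in the hand and the model's back is visible just ahead of it. I lower to touch the bench and slide gently into the back, watching the force.

Run:
```python
from h import *
y=-.36;mx=np.array([np.cos(y),np.sin(y),0]);mb=np.array([.586,-.034,0])
b=mb-mx*.032
f=lambda:(ctrl.sleep(.1),ctrl.observe()["force"])[1]
ctrl.move_linear(mb-mx*.045+[0,0,.018],speed=.08);f0=f()
z=.018
while z>.0095:
    z-=.001;ctrl.move_linear(mb-mx*.045+[0,0,z],speed=.02);d=f()-f0
    print(round(z,4),d,ctrl.observe()["tcp_pos"][2])
    if d[2]>3:break
z+=.0007;ctrl.move_linear(mb-mx*.045+[0,0,z],speed=.02)
f0=f();s=.045
while s>.012:
    s-=.0015;ctrl.move_linear(mb-mx*s+[0,0,z],speed=.04);d=f()-f0
    if s<.03:print("s",round(s,4),"push",d@mx,d)
    if s<.026 and d@mx<-1.0: break
print(z,s,ctrl.observe()["time"])
```

```text
0.017 [-0.8842 -0.7795  1.6317] 0.01718682058732965
0.016 [-1.0462 -0.9027  0.5121] 0.015945984139703297
0.015 [-0.1006 -1.0069  0.6102] 0.0149850546106211
0.014 [-0.9762 -0.0207  0.8201] 0.013959854877449367
0.013 [-1.1104  0.0472  0.9163] 0.012998099542279772
0.012 [-0.9258 -0.2033  0.7454] 0.011984158968693405
0.011 [-1.0759 -0.0364  4.5457] 0.011301225836899166
s 0.03 push -0.13472628108161291 [-0.2748 -0.3477  0.418 ]
s 0.0285 push 0.7011170838654599 [0.828  0.2095 0.9158]
s 0.027 push 0.8252450792179035 [1.0895 0.5518 0.2148]
s 0.0255 push -0.15301668010546504 [-0.3066 -0.3801 -0.6428]
s 0.024 push -1.1725993794002607 [-0.9882  0.7033  0.7785]
0.011699999999999992 0.02399999999999998 22.4917
```

Run:
```python
from h import *
y=-.36;mx=np.array([np.cos(y),np.sin(y),0]);mb=np.array([.586,-.034,0]);z=.0117
s=.024
while s>.0135:
    s-=.0015;ctrl.move_linear(mb-mx*s+[0,0,z],speed=.04)
    F=[]
    for _ in range(3): ctrl.sleep(.04);F.append(ctrl.observe()["force"]@mx)
    print(round(s,4),np.mean(F))
snap("w5",crop=(240,280,400,400),f=4);print(ctrl.observe()["time"])
snap("t5","top",crop=(330,180,430,255),f=4)
a=cv2.imread("pics/w5.png");b=cv2.imread("pics/t5.png");C=np.zeros((480+0,640,3),np.uint8)
C=np.zeros((600,800,3),np.uint8);C[:300,:400]=b;a=cv2.resize(a,(400,300));C[:300,400:]=a
sc=optics.capture("scene")[270:340,215:308,::-1];C[300:,:]=cv2.resize(sc,(800,300)) if 0 else 0
C[300:,:398]=cv2.resize(sc,(398,300),interpolation=2);cv2.imwrite("pics/c5.png",C)
```

```text
0.0225 -0.030585147415095725
0.021 -0.07989409824381728
0.0195 -0.20019041258026857
0.018 -0.6933349850301506
0.0165 -1.3511458563903647
0.015 -1.6609489634676233
0.0135 -1.314336847514641
25.1667
```

View pics/c5.png

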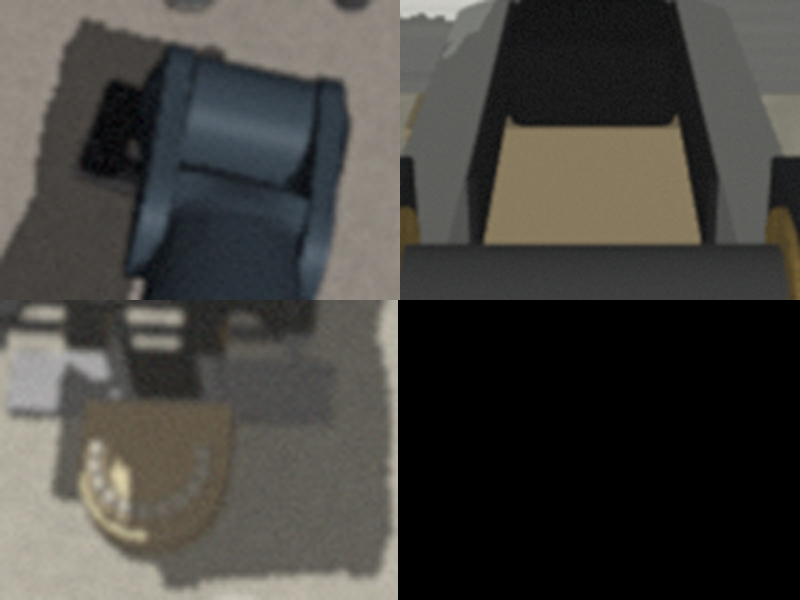

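The push force levelled off at about 1.5 N, roughly the model's friction, after about 4 mm of shared motion. The scene crop shows the bar along the whole back. I set it down, let go, back off upward and check.

Run:
```python
from h import *
o=ctrl.observe();p=o["tcp_pos"]
ctrl.move_linear(p+[0,0,-.0006],speed=.02)
set_gripper(.06);ctrl.sleep(.3);set_gripper(.094);ctrl.sleep(.3);print(ctrl.observe()["width"])
mx=np.array([np.cos(-.36),np.sin(-.36),0])
ctrl.move_linear(p+[0,0,.06],speed=.1);ctrl.move_linear(p-mx*.06+[0,0,.2],speed=.25);ctrl.sleep(.3)
snap("w6",crop=(160,140,460,365),f=2.6);print(ctrl.observe()["time"])
```

```text
0.09401096122319164
29.2667
```

View pics/w6.png

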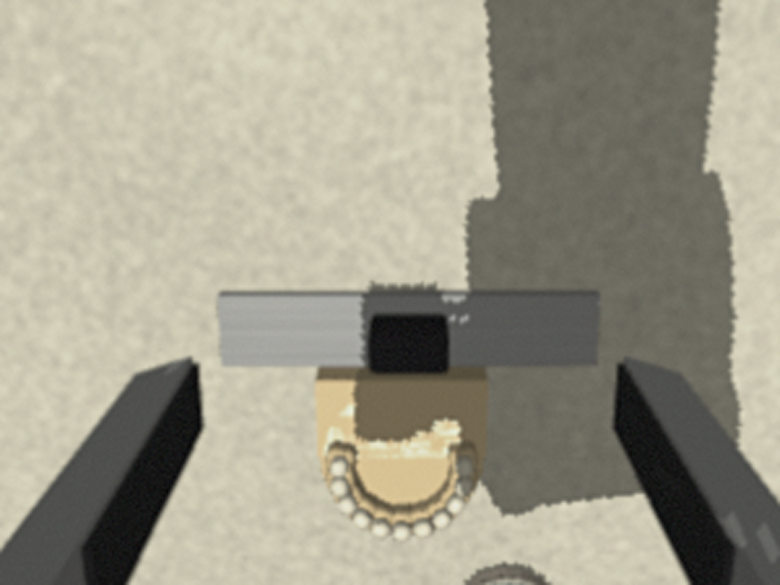

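The bar lies parallel and flush against the back (bar edge row 365, back's top edge row 380 all along), with its centre at 409 and the model's at 402. Now the cap.

Run:
```python
from h import *
o=ld("w6");W=lambda u:np.array([160,140])+np.array(u)/2.6
mx=np.array([np.cos(-.36),np.sin(-.36),0])
e=pix("wrist",W([(220,365),(598,365)]),.008,o);m=pix("wrist",W([(317,380),(488,380)]),.024,o)
print("bar edge",e@mx,"back",m@mx,"mid diff",(e.mean(0)-m.mean(0))@[-mx[1],mx[0],0])
c=np.array([.5653,-.3015,0]);y0=-1.35
ctrl.reach(c+[0,0,.2],down(y0));ctrl.move_linear(c+[0,0,.11],speed=.2)
ctrl.move_linear(c+[0,0,.048],speed=.1)
set_gripper(0.0);ctrl.sleep(.2);q=ctrl.observe();print("w",q["width"],q["time"],q["force"]);p=q["tcp_pos"];t0=q["ft_torque"]
p[2]=.048
for k in range(1,16):
    ctrl.move_linear(c+[0,0,.048],down(y0+.1*k),speed=.1) if 0 else ctrl.reach(c+[0,0,.048],down(y0+.1*k))
    q=ctrl.observe();d=q["ft_torque"]-t0;print(k,d,np.abs(q["force"]).max().round(1))
    if abs(d[2])>.5 and k>8:break
print(q["time"],q["width"])
```

```text
bar edge [0.5644 0.5643] back [0.565 0.565] mid diff 0.002978136997290182
w 0.05771575109530087 33.3333 [ 1.5105 -7.0088 -2.7028]
1 [-0.0726  0.0158 -0.0447] 7.1
2 [-0.1719 -0.0095 -0.0371] 7.3
3 [-0.2152  0.0121 -0.0198] 6.8
4 [-0.2897 -0.029   0.0057] 8.9
5 [-0.3244 -0.0947 -0.0628] 8.4
6 [-0.3299 -0.0844 -0.0384] 8.3
7 [-0.4076 -0.1464 -0.0388] 8.7
8 [-0.4511 -0.2487 -0.0217] 9.5
9 [-0.5166 -0.2617 -0.059 ] 8.4
10 [-0.5153 -0.2445 -0.0135] 9.0
11 [-0.591  -0.3393 -0.0099] 8.5
12 [-0.589  -0.4731 -0.0462] 8.8
13 [-0.2018 -0.6105 -0.8034] 6.8
36.5833 0.05755279524879898
```

The measured gap is 0.6 mm with the edge parallel, and the torque jumped to 0.8 N m after 1.3 rad, which is the stop. I release, back off and check.

Run:
```python
from h import *
c=np.array([.5653,-.3015,0]);
set_gripper(.094);p=ctrl.observe()["tcp_pos"]
ctrl.move_linear(p+[0,0,.08],speed=.1)
ctrl.reach(np.array([.54,-.15,.25]),down(np.pi/2));ctrl.sleep(.3)
snap("w7",crop=(120,150,470,400),f=2.28);print(ctrl.observe()["time"])
```

```text
39.9
```

View pics/w7.png

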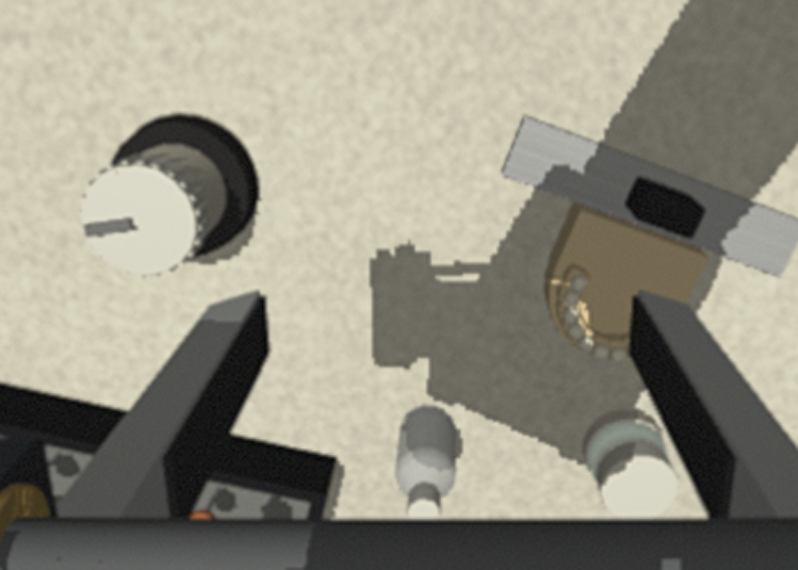

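The bar, model and bystanders look undisturbed. The ridge now points left, from (135,223) to (85,231). By eye that is only about 1.1 rad of turn, so I measure it properly in both pictures.

Run:
```python
from h import *
for nm,box in(("w1",(142,228,196,282)),("w7",(155,221,206,270))):
    d=np.load(f"pics/{nm}.npz");o=ld(nm);g=cv2.cvtColor(d["im"],cv2.COLOR_RGB2GRAY).astype(float)
    C=np.array([.5653,-.3015,.075]);u=proj("wrist",C,o)[0]
    yy,xx=np.mgrid[:480,:640];P=np.c_[xx.ravel(),yy.ravel()].astype(float)
    k=np.hypot(*(P-u).T)<32;P=P[k];w=pix("wrist",P,.078,o)[:,:2]-C[:2];v=g.ravel()[k]
    m=(np.hypot(*w.T)<.027)&(v<165);q=w[m];a=np.linalg.svd(q-q.mean(0))[2][0];a*=np.sign(a@q.mean(0))
    print(nm,u,m.sum(),q.mean(0),np.arctan2(a[1],a[0]), "by centroid",np.arctan2(q.mean(0)[1],q.mean(0)[0]))
```

```text
w1 [168.8059 254.5237] 167 [-0.012  -0.0064] -2.633600399192431 by centroid -2.654523646592421
w7 [180.4744 246.3873] 131 [ 0.0024 -0.0137] -1.4124954459220065 by centroid -1.3944783712808915
```

The ridge turned about 1.24 rad. With a start of up to 0.2 rad and the sharp torque stop, that fits the 1.4 rad stop. The arm is clear, so I hand in.

```bash
python3 -c "
from h import *
ctrl.sign_off();print(ctrl.observe()['time'])"
```

```text
the job is handed in; nothing more can be done
the job is handed in; nothing more can be done
```

The straightedge is lying flush against the model's back, the cap is turned to its stop, and the job was handed in at about 40 s. The sign-off gives no verdict, so the results below are my own measurements.

- **Straightedge:** I took it off the silver rest with a tilted grasp and laid it flat in front of the model. I slid it into the back with a push of about 1.5 N, which moved the model about 4 mm. After release, the wrist picture gave a gap of about 0.6 mm, an edge parallel to within measuring error, and middles about 3 mm apart.
- **Cap:** It turned freely to 1.2 rad of wrist rotation. The torque then jumped from about 0.05 to 0.8 N m by 1.3 rad, which I took as the stop.
- **Cap check that disagreed:** By eye, the ridge seemed to have turned only about 1.1 rad. Measured in the pictures, it turned 1.22–1.26 rad, which matches the stop if it started at about 0.15 rad. I judged by the torque and did not grip it again.
- **Other things:** In the last picture the model was upright and nothing in view had visibly moved. That view did not take in every bystander, and I did not measure their positions. The gripper was clear of everything.

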